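# Snap the lifting hook onto the blue vial carrier

### The job

Pick up the snap hook by its blue grip and press it steadily down over the lifting bar of the carrier with the blue-capped vials (not the red-capped one) until the bar has pushed the brass gate open and the gate has flicked shut beneath the bar. Let go, leaving the hook upright and at rest with its feet on that carrier's plate; never drop the hook.

Things in the scene. Friction and masses are not known exactly. Their poses are not given: they have to be found in the camera images.
- snap_hook: Loose steel lifting hook, 0.2 kg, 122 mm high, standing on its feet. Origin: centre of its underside, z up. Upside-down U: legs at y = 18 to 28 mm either side (feet to 32), 30 mm along x; mouth 36 mm wide, open below and along x, so the bar lies along hook x, either way round. Crown z 74 to 84. Blue grip block z 92 to 122, 24 (y) x 40 (x): grasp from above across y at z about 107.
- gate (a joint): Brass gate across the hook's mouth: 36 x 4 mm flap hinged on the +y leg, 14 mm above the hook's underside. 0 = shut (level); opens only inward and up, to 1.5 rad, against a spring (0.10 to 0.19 N m: about 4 to 18 N of push). A bar entering from below lifts it; once the bar is above the gate's tip (bar's lower side 55 mm above the hook's underside at most) it flicks shut below the bar.
- blue_bail (a point): Target: middle of the lifting bar of the fixed carrier with BLUE vial caps. Level steel rod 8 mm thick along this point's x, z up, ending 52 mm either way in upright posts (blue 18 mm collars at their feet). Plate 130 (x) x 170 (y) mm, 6 thick, top 62 mm below this point. Yellow vial blocks along both sides, 46 mm or more from the bar in y, vials to 58 mm above the bench; bare plate between.
- red_bail (a point): Same point on the other fixed carrier, alike in every size but with RED vial caps and collars: a bystander, not to be used.
Not all that is in view belongs to the job. Leave any green or turquoise look-alike of the part that bears blue_bail alone.

How it is judged:
On the way:
1. the bar of the blue carrier, in the hook's mouth, pushes the gate open (more than 0.35 rad) (value of joint gate above 0.35 rad and y of blue_bail in the frame of snap_hook between -0.018 and 0.018 m and z of blue_bail in the frame of snap_hook above 0.015 m and x of blue_bail in the frame of snap_hook between -0.055 and 0.055 m), for 0.02 s.
At the end, for the whole second after the job is handed in: The blue carrier's bar is inside the hook, between its legs and 30 to 78 mm above its underside, i.e. above the gate, with the bar's middle within 50 mm of the hook along the bar; the gate is shut (under 0.12 rad); the hook is upright within 0.2 rad, at rest (under 20 mm/s) and released (value of joint gate below 0.12 rad and y of blue_bail in the frame of snap_hook between -0.018 and 0.018 m and z of blue_bail in the frame of snap_hook between 0.03 and 0.078 m and x of blue_bail in the frame of snap_hook between -0.05 and 0.05 m and angle between snap_hook's own z axis and vertical below 0.2 rad and linear speed of snap_hook below 0.02 m/s and contact force between the fingers and snap_hook below 0.1 N); the robot touches nothing.
It fails at once if the hook is dropped (falls faster than 0.5 m/s out of the fingers, i.e. more than about 13 mm) (linear speed of snap_hook above 0.5 m/s and contact force between the fingers and snap_hook below 0.1 N).
It also fails if it takes over 42 s, if anything falls off the work surface, if the arm or the gripper's body presses on something with over 40 N, if the wrist force passes 120 N, or if a joint passes its speed limit or range.

### The arm

A 6-joint arm with a two-finger parallel gripper is mounted at the origin on the work surface. World frame = base frame: x ahead of the robot, y to its left, z up, the work surface at z = 0. Lengths are in m, angles in rad, forces in N, time in s.
With the tool pointing down it reaches from about 0.275 to 0.825 m from the base axis. Payload 5.2 kg.
Tool frame: the origin (TCP) lies on the centre line of the jaws, within the pads' length; the fingertips stand 25 mm ahead of it and the grasp point (between the pads) lies 6 mm ahead of it; z points along the fingers, y is the direction in which the jaws open and shut (so a half turn about z gives the same grasp; the last joint's range is limited). The gripper opens to 93 mm and grips with 3 to 60 N. Pads are 15 mm wide; open, the fingers measure 128 mm over their backs; the gripper's body (75 mm by 188 mm) begins 65 mm behind the grasp point.
Start: joints at [1.092, 0.259, 1.535, -0, 1.348, -0.203], TCP at [0.15, 0.529, 0.244] pointing down, gripper open.
Joint ranges: [-3.14, 3.14], [-0.91, 2.08], [0.19, 2.58], [-1.22, 4.36], [0.22, 2.71], [-3.12, 3.12]. Speed limits (rad/s): [2.57, 2.57, 3.14, 3.14, 3.14, 3.14].

### API

Orientations are given as a 3x3 rotation matrix whose columns are the frame's x, y, z axes.
In Python, from workcell import robot gives the robot as it stands.
- The arm moves only by the tool move_arm, never from a script. Its argument "plan" is one flat list of numbers, 7 for each row, row after row: the finger opening in cm, from 0 to 9.3, then the shift along the tool's x, y, z in cm, then the turn, a rotation vector about the tool's x, y, z in degrees. A call has 1 to 20 rows; each row is the pose to reach, as a shift and turn from the pose commanded when the call began, along the tool's axes at that moment; what a row does not reach only later rows make up. A row lasts 1/10 s, in which the tool goes at most 50 mm and 8.59 degrees, less where a joint would pass 70% of its speed; a pose out of reach is approached as far as the arm can. A call with a gripper value outside its range is refused whole. The fingers move at their own pace and stop on an object; "force" is the grip in N (left out, the last holds). Time passes only in rows, so rows that repeat a pose let the fingers close. It gives the time, the measured TCP pose, the force and the opening at its end, in the units of the state.
- robot.state(): the state, without advancing time (a new reading comes with each control period).
- robot.read_camera(name): name is "scene" or "top"; returns a dict with "frame" (480x640x3 uint8, blue, green, red), "range_z" (480x640 float32, m along the optical axis (not along the pixel's ray), 0 where there is no reading), "vfov" (degrees; the focal length in pixels is half the picture's height over the tangent of half this angle, whatever the lens; pixels are square), "cx", "cy" (the principal point, pixels), "R" (3x3) and "t" (3): a world point X has camera coordinates R X + t. Camera axes: x right, y down, z forward; pixel columns grow to the right and rows downward; lengths in m; the calibration is good to about 2 mm. A picture is of the moment at which its call begins.
- robot.close_job(): hands the job in, once; it reports no verdict.
Trained networks look in a picture, given as the dict that the camera call returned (one of the last four; its "shot" number tells which), for a name from the list of things; names that differ only in an ending like _2 or _b are one class to them, and where a whole thing is asked for, a point or a joint stands for the part that bears it (a point fixed in the world has none). Each returns a list of dicts, best first, with "conf" (0 to 1); they miss things now and then, are a little off and sometimes report something else, mostly with a low value. They report only what shows in the picture. A call takes as long as a camera call. They do not tell look-alikes from the thing itself.
- robot.find_in(picture, label): "position" ([column, row] in pixels, amid what is visible of it).
The state is a dict: "time_s": time; "q": joint angles; "dq": joint speeds; "effort": joint torques, N m; "ee_pos": TCP position; "ee_rot": TCP orientation; "ft_force": force on the tool from outside, world axes, zero at the start; "torque": the same for the moment, N m; "width": finger opening in m.
Only numpy, scipy, OpenCV 4.12 (cv2) and the standard library are available. Lean on these libraries where they do the work, as an engineer would, in place of code of your own. Each camera call takes 0.05 s, during which the arm holds its last target.

## Working session

There is one attempt and no reset: what is moved stays moved. The work goes in short steps, Python scripts to look and compute and a tool call to move; the robot and the scene stay as the last step left them, time stands still between calls to the robot, and variables do not carry over. Pictures are saved under pics/ and viewed, and the job is handed in when it is done.

Besides the shell and the picture viewer there is one more tool, called as name(argument=value, ...) on one line, values as JSON. move_arm: Moves the arm, as the interface text tells. Its arguments: {"type":"object","properties":{"plan":{"type":"array","items":{"type":"number"}},"force":{"type":"number"}},"required":["plan"]}

```bash
mkdir -p pics; cat > h.py <<'E'
import numpy as np,cv2,pickle
from workcell import robot
def shoot(n,tag):
    p=robot.read_camera(n); cv2.imwrite(f'pics/{tag}.png',p['frame']); pickle.dump(p,open(f'pics/{tag}.pkl','wb')); return p
def load(tag): return pickle.load(open(f'pics/{tag}.pkl','rb'))
def world(p,u,v,z=None):
    f=240/np.tan(np.radians(p['vfov'])/2)
    R=np.array(p['R']);t=np.array(p['t'])
    if z is None: z=p['range_z'][int(round(v)),int(round(u))]
    c=np.array([(u-p['cx'])/f*z,(v-p['cy'])/f*z,z]); return R.T@(c-t)
def cloud(p):
    f=240/np.tan(np.radians(p['vfov'])/2)
    Z=p['range_z'].astype(float); v,u=np.mgrid[:Z.shape[0],:Z.shape[1]]
    c=np.stack([(u-p['cx'])/f*Z,(v-p['cy'])/f*Z,Z],-1)
    W=(c-np.array(p['t']))@np.array(p['R']); W[Z==0]=np.nan; return W
E
python3 - <<'E'
from h import *
for n in('scene','top'):
    p=shoot(n,n+'1'); print(n,p['vfov'],p['cx'],p['cy'],(-np.array(p['R']).T@np.array(p['t'])).round(3),{k:p[k] for k in p if k not in('frame','range_z','R','t')})
    for l in('snap_hook','blue_bail','red_bail'):
        print(l,[(np.round(d['position']),round(d['conf'],2),world(p,*d['position']).round(3)) for d in robot.find_in(p,l)])
print(robot.state())
E
```

```text
scene 43.844259774918626 313.41551970536693 240.29488165051853 [1.188 0.59  0.908] {'vfov': 43.844259774918626, 'cx': 313.41551970536693, 'cy': 240.29488165051853, 'shot': 1}
snap_hook [(array([244., 157.]), 0.97, array([ 0.449, -0.138,  0.083]))]
blue_bail [(array([347., 216.]), 0.85, array([0.397, 0.106, 0.008])), (array([302., 287.]), 0.83, array([0.61 , 0.146, 0.005])), (array([415., 378.]), 0.75, array([0.652, 0.422, 0.007]))]
red_bail [(array([182., 228.]), 0.74, array([ 0.639, -0.15 ,  0.01 ]))]
top 52.32092297987546 323.890037071164 230.10099430426894 [0.456 0.117 1.138] {'vfov': 52.32092297987546, 'cx': 323.890037071164, 'cy': 230.10099430426894, 'shot': 2}
snap_hook [(array([444., 272.]), 0.81, array([ 0.429, -0.146,  0.109]))]
blue_bail [(array([191., 173.]), 0.76, array([0.652, 0.415, 0.007])), (array([320., 284.]), 0.7, array([0.401, 0.115, 0.073])), (array([305., 190.]), 0.63, array([0.615, 0.15 , 0.005]))]
red_bail [(array([433., 178.]), 0.96, array([ 0.644, -0.15 ,  0.004]))]
{'time_s': 0.4, 'q': array([ 1.09219564e+00,  2.58729135e-01,  1.53515793e+00, -1.31034067e-05,
        1.34800674e+00, -2.02801282e-01]), 'dq': array([-5.10405831e-04,  1.47634407e-06, -1.16485332e-04,  3.66497235e-04,
        7.74857833e-04,  3.06945408e-05]), 'effort': array([-1.23052985e-03, -4.36719453e+01, -2.83930546e+01,  7.16905715e-02,
        3.40198749e-02, -6.59261923e-05]), 'ee_pos': array([0.14972235, 0.52915384, 0.24351969]), 'ee_rot': array([[-9.62208600e-01,  2.72313411e-01, -1.27344484e-04],
       [ 2.72313437e-01,  9.62208562e-01, -2.73193020e-04],
       [ 4.81378300e-05, -2.97546287e-04, -9.99999955e-01]]), 'ft_force': array([0.18611381, 0.18586042, 0.65595849]), 'torque': array([ 0.01462449, -0.00667657, -0.00128474]), 'width': 0.09321271851738971}
```

View pics/scene1.png

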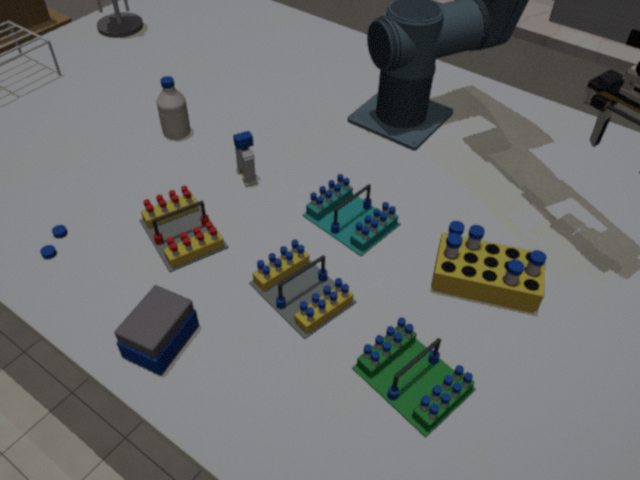

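View pics/top1.png

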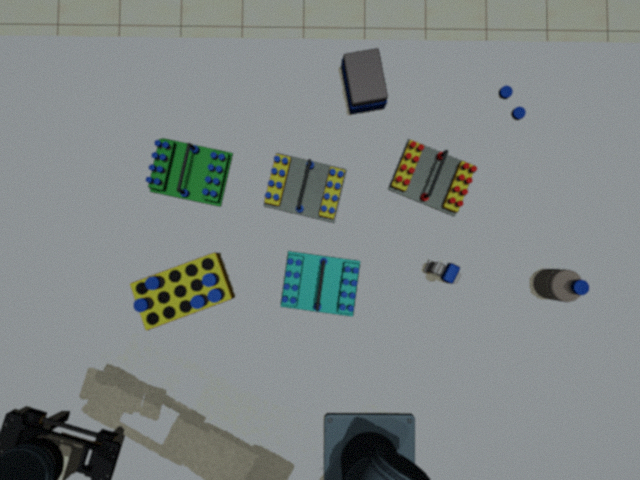

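Four carriers show, by scene / top pixels:
- Turquoise at (347,216) / (320,284).
- Grey plate with yellow blocks and blue caps at (302,287) / (305,190).
- Green at (415,378) / (191,173).
- Red-capped at (182,228) / (433,178).

The grey one with yellow blocks and blue caps and collars fits the description. I'll confirm it in a crop and measure the bar and the hook. The hook is at (244,157) / (444,272).

```bash
python3 - <<'E'
from h import *
s=load('scene1');t=load('top1')
def crop(p,u,v,r): return cv2.resize(p['frame'][v-r:v+r,u-r:u+r],(400,400),interpolation=cv2.INTER_CUBIC)
a=np.hstack([crop(s,302,287,55),crop(t,305,187,50)]);cv2.imwrite('pics/c1.png',a)
a=np.hstack([crop(s,246,158,30),crop(t,442,271,25)]);cv2.imwrite('pics/c2.png',a)
for n,p in(('s',s),('t',t)):
    W=cloud(p); hsv=cv2.cvtColor(p['frame'],cv2.COLOR_BGR2HSV)
    print(n,'table z',np.nanmedian(W[...,2][(abs(W[...,0]-.5)<.02)&(abs(W[...,1]-.0)<.03)]))
    m=(abs(W[...,0]-.43)<.06)&(abs(W[...,1]+.14)<.06)&(W[...,2]>.015)
    for lo,hi in((.015,.04),(.04,.07),(.07,.09),(.09,.112),(.112,.14)):
        k=m&(W[...,2]>lo)&(W[...,2]<hi); 
        if k.sum(): print(' hook',lo,k.sum(),np.nanmean(W[k],0).round(4),np.nanmin(W[k],0).round(3),np.nanmax(W[k],0).round(3))
    blue=(hsv[...,0]>100)&(hsv[...,0]<130)&(hsv[...,1]>150)&m
    k=blue&(W[...,2]>.115)
    if k.sum()>5: print(' griptop',k.sum(),cv2.minAreaRect((W[k][:,:2]*1000).astype(np.float32)))
    m=(abs(W[...,0]-.61)<.075)&(abs(W[...,1]-.147)<.05)&(W[...,2]>.045)&(W[...,2]<.1)
    c=W[m];print(' bar pts',len(c),c.min(0).round(3),c.max(0).round(3),np.median(c[:,2]))
    print(cv2.minAreaRect((c[:,:2]*1000).astype(np.float32)))
    for l in(.05,.055,.06,.065,.07): print(l,((c[:,2]>l)&(c[:,2]<l+.005)).sum(),end=' ')
E
```

```text
s table z 0.0003188115281146689
 hook 0.015 152 [ 0.4343 -0.1501  0.0266] [ 0.416 -0.185  0.015] [ 0.452 -0.126  0.04 ]
 hook 0.04 173 [ 0.436  -0.1457  0.0537] [ 0.418 -0.187  0.04 ] [ 0.451 -0.124  0.07 ]
 hook 0.07 160 [ 0.437  -0.1419  0.0816] [ 0.419 -0.183  0.07 ] [ 0.453 -0.126  0.09 ]
 hook 0.09 133 [ 0.4336 -0.1492  0.1027] [ 0.413 -0.172  0.09 ] [ 0.45  -0.137  0.112]
 hook 0.112 175 [ 0.4297 -0.1542  0.1196] [ 0.407 -0.176  0.113] [ 0.449 -0.137  0.126]
 griptop 124 ((430.2807312011719, -154.5670623779297), (24.934206008911133, 36.460140228271484), 68.02580261230469)
 bar pts 501 [0.559 0.097 0.045] [0.68  0.197 0.076] 0.06290313576193167
((619.7639770507812, 147.02772521972656), (99.91856384277344, 120.47926330566406), 89.87891387939453)
0.05 60 0.055 124 0.06 28 0.065 70 0.07 168 t table z 0.0005424918728598953
 hook 0.015 34 [ 0.4352 -0.1332  0.0277] [ 0.419 -0.154  0.016] [ 0.449 -0.128  0.038]
 hook 0.04 26 [ 0.4371 -0.133   0.0524] [ 0.425 -0.139  0.042] [ 0.449 -0.128  0.067]
 hook 0.07 163 [ 0.4304 -0.1494  0.084 ] [ 0.405 -0.19   0.073] [ 0.45  -0.126  0.09 ]
 hook 0.09 50 [ 0.4287 -0.146   0.1015] [ 0.405 -0.157  0.09 ] [ 0.448 -0.138  0.112]
 hook 0.112 232 [ 0.4269 -0.1565  0.1216] [ 0.406 -0.175  0.112] [ 0.448 -0.14   0.127]
 griptop 199 ((427.3475036621094, -157.073974609375), (23.003000259399414, 37.00838088989258), 62.85554122924805)
 bar pts 291 [0.56  0.097 0.046] [0.678 0.197 0.076] 0.06976371827895948
((619.1451416015625, 147.12445068359375), (119.01032257080078, 98.1131362915039), 0.6943965554237366)
0.05 11 0.055 74 0.06 19 0.065 39 0.07 134
```

```bash
ls .
```

```text
h.py
pics
```

View pics/c1.png

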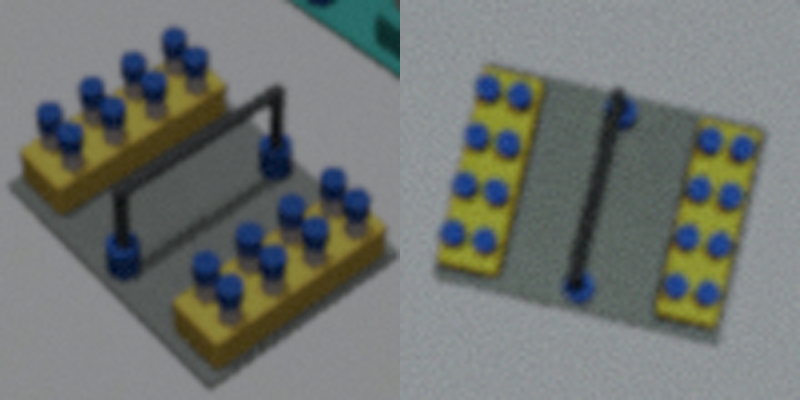

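View pics/c2.png

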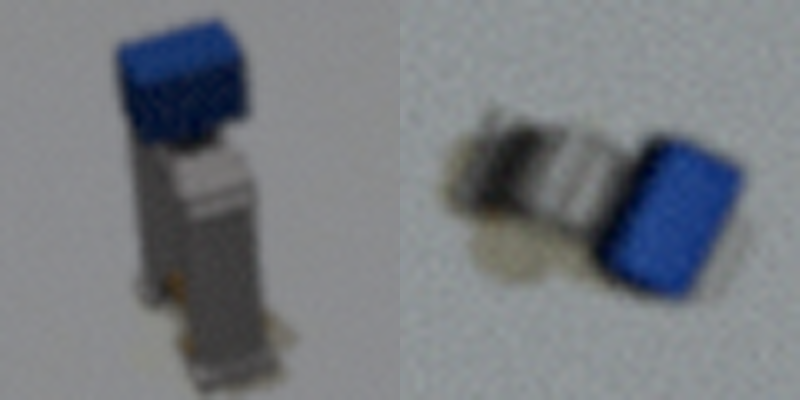

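```bash
python3 - <<'E'
from h import *
s=load('scene1');t=load('top1')
for n,p in(('s',s),('t',t)):
    W=cloud(p)
    m=(abs(W[...,0]-.61)<.075)&(abs(W[...,1]-.147)<.03)&(W[...,2]>.065)&(W[...,2]<.085)
    c=W[m][:,:2]
    vx,vy,x0,y0=cv2.fitLine(c.astype(np.float32),cv2.DIST_HUBER,0,.001,.001).ravel()
    d=np.array([vx,vy]);o=np.array([x0,y0]); s_=(c-o)@d; print(n,len(c),'dir',d,np.degrees(np.arctan2(vy,vx)),'mid',o+d*(s_.min()+s_.max())/2,s_.max()-s_.min(),'resid',np.std((c-o)@[-vy,vx]),W[m][:,2].max())
    # plate
    m=(abs(W[...,0]-.615)<.12)&(abs(W[...,1]-.147)<.12)&(W[...,2]>.003)&(W[...,2]<.07)
    hs=cv2.cvtColor(p['frame'],cv2.COLOR_BGR2HSV)
    # hook crown/all above .06
    m=(abs(W[...,0]-.43)<.06)&(abs(W[...,1]+.15)<.06)&(W[...,2]>.116)
    c=W[m]; print(' top z',np.median(c[:,2]),cv2.minAreaRect((c[:,:2]*1000).astype(np.float32)),c.mean(0)); 
    m=(abs(W[...,0]-.43)<.06)&(abs(W[...,1]+.15)<.06)&(W[...,2]>.076)&(W[...,2]<.088)
    c=W[m]; print(' crown',len(c),cv2.minAreaRect((c[:,:2]*1000).astype(np.float32)),c.mean(0),c.min(0),c.max(0))
E
```

```text
s 242 dir [ 0.97409105 -0.22615607] -13.070868 mid [0.62160164 0.1545672 ] 0.1127747549371983 resid 0.002301158675097021 0.0764841321331324
 top z 0.12099879509240219 ((428.3284912109375, -155.44171142578125), (28.155805587768555, 39.523250579833984), 69.19815063476562) [ 0.42860024 -0.15480467  0.12080629]
 crown 123 ((429.65057373046875, -151.94216918945312), (55.63571548461914, 25.981855392456055), 64.45171356201172) [ 0.43673367 -0.14167677  0.08258522] [ 0.41913485 -0.1821647   0.07609004] [ 0.45270078 -0.12587787  0.08799424]
t 181 dir [ 0.9751225 -0.2216666] -12.80694 mid [0.61914411 0.15229608] 0.11068737364533282 resid 0.0022765357067498905 0.07605387750550723
 top z 0.12185249622583078 ((426.6365661621094, -157.45831298828125), (24.091833114624023, 39.65679168701172), 62.302268981933594) [ 0.42673053 -0.15675095  0.12188821]
 crown 139 ((426.7296447753906, -157.79983520507812), (61.314266204833984, 26.0674991607666), 63.446598052978516) [ 0.42972914 -0.15019855  0.08368646] [ 0.40457114 -0.18642928  0.07610265] [ 0.44959552 -0.12646943  0.08791431]
```

The crop confirms the target: grey plate, yellow blocks, blue caps and collars.
- **Bar:** middle at about (0.620, 0.1535), at -13°, top at about 0.072–0.076. That fits 68 + 4 mm.
- **Hook:** grip centre at about (0.4275, -0.1565), top at 0.1215, hook y axis at about 63.5°.

Next I move above the hook.

move_arm(plan=[9.3,-4.5,-5.8,0,0,0,1,9.3,-9,-11.6,0,0,0,2,9.3,-12,-15.5,0,0,0,3,9.3,-15,-19.3,0,0,0,4,9.3,-18,-23.2,0,0,0,5,9.3,-21,-27,0,0,0,6,9.3,-24,-30.9,0,0,0,7,9.3,-27,-34.7,0,0,0,8,9.3,-30,-38.6,0,0,0,9,9.3,-33,-42.4,0,0,0,10,9.3,-36,-46.3,0,0,0,10.7,9.3,-39,-50.2,0,0,0,10.7,9.3,-42,-54,0,0,0,10.7,9.3,-44,-56.6,0,0,0,10.7,9.3,-45.4,-58.4,0,0,0,10.7,9.3,-45.4,-58.4,0,0,0,10.7,9.3,-45.4,-58.4,0,0,0,10.7,9.3,-45.4,-58.4,0,0,0,10.7])

```text
time_s: 2.2
ee_pos: [0.427, -0.1552, 0.2435]
ee_rot: [[-0.895, 0.446, -0.001], [0.446, 0.895, 0.001], [0.001, 0.0, -1.0]]
ft_force: [0.0, 0.3, -0.7]
width: 0.093
```

```bash
python3 - <<'E'
from h import *
s=shoot('scene','scene2');t=shoot('top','top2')
print(robot.state()['ee_pos'],robot.state()['ee_rot'])
W=cloud(s)
m=(abs(W[...,0]-.43)<.045)&(abs(W[...,1]+.15)<.06)&(W[...,2]>.02)&(W[...,2]<.15)
hs=cv2.cvtColor(s['frame'],cv2.COLOR_BGR2HSV)
c=W[m&(W[...,2]>.116)];print(len(c),cv2.minAreaRect((c[:,:2]*1000).astype(np.float32)))
cv2.imwrite('pics/c3.png',cv2.resize(s['frame'][60:220,160:360],(800,640))[:600])
E
```

```text
[ 0.42716584 -0.15494448  0.24382338] [[-8.95621796e-01  4.44816356e-01  8.73184641e-05]
 [ 4.44816364e-01  8.95621777e-01  1.84783014e-04]
 [ 3.99018883e-06  2.04336377e-04 -9.99999979e-01]]
148 ((427.75469970703125, -157.5943603515625), (30.654266357421875, 40.86491394042969), 66.78570556640625)
```

View pics/c3.png

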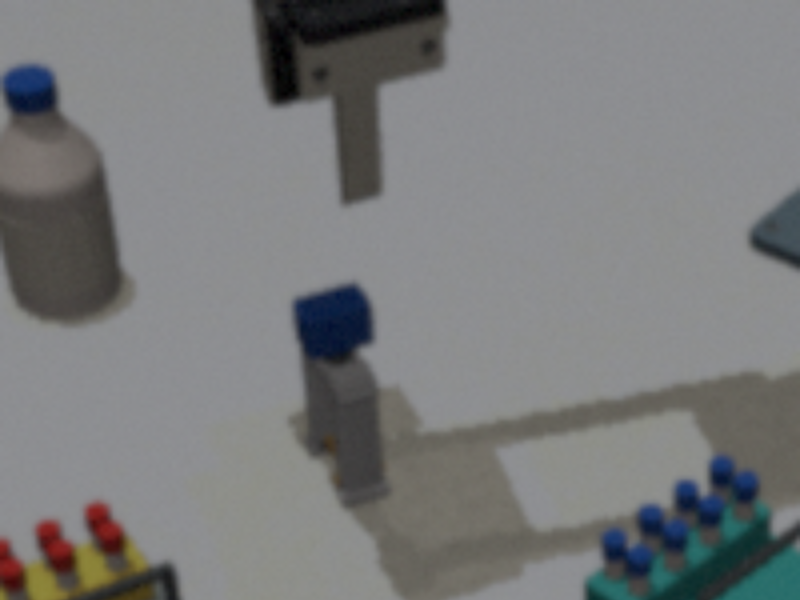

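The scene crop shows the gripper straight above the hook: grip at about (333,320) in the crop, fingers at about (360,190). Now I descend.

move_arm(plan=[9.3,0,-0.15,2.5,0,0,0,9.3,0,-0.15,5,0,0,0,9.3,0,-0.15,7.5,0,0,0,9.3,0,-0.15,10,0,0,0,9.3,0,-0.15,11.5,0,0,0,9.3,0,-0.15,12.5,0,0,0,9.3,0,-0.15,13,0,0,0,9.3,0,-0.15,13,0,0,0,9.3,0,-0.15,13,0,0,0], force=10)

```text
time_s: 3.2
ee_pos: [0.4274, -0.1578, 0.1144]
ee_rot: [[-0.895, 0.446, 0.001], [0.446, 0.895, -0.001], [-0.001, -0.0, -1.0]]
ft_force: [0.2, -0.5, 0.5]
width: 0.0931
```

```bash
python3 - <<'E'
from h import *
s=shoot('scene','scene3');print(robot.state()['ee_pos'])
cv2.imwrite('pics/c4.png',cv2.resize(s['frame'][60:220,160:360],(800,640),interpolation=cv2.INTER_CUBIC)[:600])
E
```

```text
[ 0.42745843 -0.15787427  0.11447085]
```

View pics/c4.png

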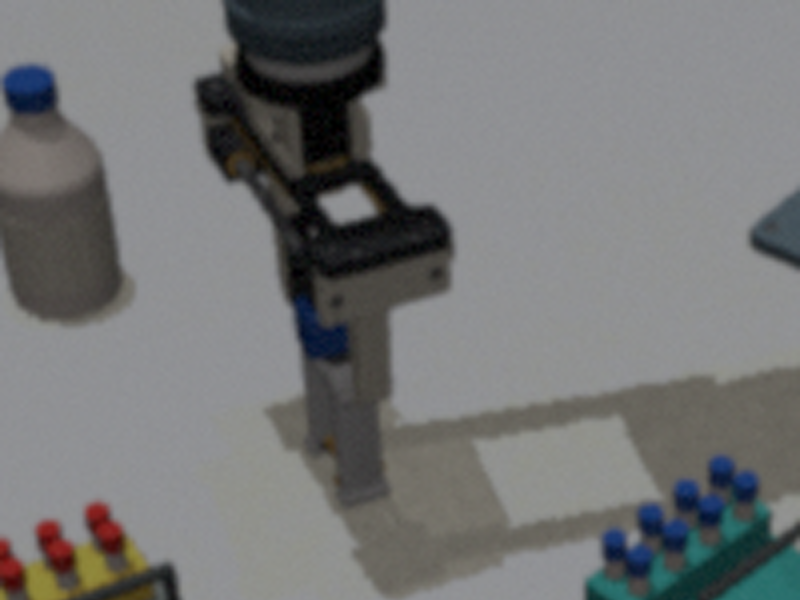

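The fingers straddle the blue grip: grip at about (320,325) in the crop, near finger at about (370,350). I close gently first, then firmly.

move_arm(plan=[4,0,0,0,0,0,0,3,0,0,0,0,0,0,2.5,0,0,0,0,0,0,2,0,0,0,0,0,0,2,0,0,0,0,0,0,2,0,0,0,0,0,0,2,0,0,0,0,0,0,2,0,0,0,0,0,0,2,0,0,0,0,0,0], force=10)

```text
time_s: 4.15
ee_pos: [0.4269, -0.1577, 0.1136]
ee_rot: [[-0.895, 0.446, -0.0], [0.446, 0.895, -0.0], [0.0, -0.0, -1.0]]
ft_force: [0.4, -2.8, 0.6]
width: 0.0255
```

move_arm(plan=[1.5,0,0,0,0,0,0,1.5,0,0,0,0,0,0,1.5,0,0,0,0,0,0,1.5,0,0,0,0,0,0,1.5,0,0,-0.5,0,0,0,1.5,0,0,-1.5,0,0,0,1.5,0,0,-1.5,0,0,0,1.5,0,0,-1.5,0,0,0], force=50)

```text
time_s: 4.95
ee_pos: [0.4273, -0.1579, 0.1293]
ee_rot: [[-0.895, 0.446, 0.001], [0.446, 0.895, -0.001], [-0.001, -0.0, -1.0]]
ft_force: [0.4, -0.0, -0.9]
width: 0.0236
```

```bash
python3 - <<'E'
from h import *
s=shoot('scene','scene4');st=robot.state();print(st['ee_pos'],st['ft_force'],st['width'])
cv2.imwrite('pics/c5.png',cv2.resize(s['frame'][60:220,160:360],(800,640),interpolation=cv2.INTER_CUBIC)[:600])
E
```

```text
[ 0.42698877 -0.15773979  0.12895032] [ 0.43421536 -0.80714513 -1.87907813] 0.023775606021050714
```

View pics/c5.png

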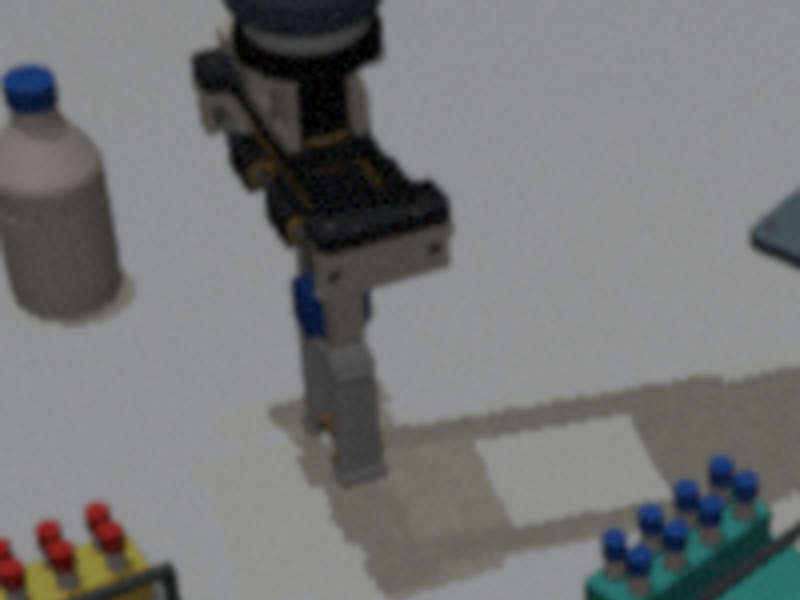

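The hook is gripped upright (23.7 mm opening) and about 15 mm off the bench, with its feet at about (360,475) in the crop. Next I raise it, carry it over the bar and turn it 13.5° to match.

move_arm(plan=[1.5,0,0,-2,0,0,0,1.5,0,0,-4.5,0,0,0,1.5,0,0,-7,0,0,0,1.5,0,0,-9,0,0,0,1.5,-0.2,2,-10.5,0,0,-1,1.5,-0.4,4.5,-10.5,0,0,-2,1.5,-0.7,7.5,-10.5,0,0,-3,1.5,-1,10.5,-10.5,0,0,-4,1.5,-1.3,13.5,-10.5,0,0,-5,1.5,-1.6,16.5,-10.5,0,0,-6,1.5,-1.9,19.5,-10.5,0,0,-7,1.5,-2.2,22.5,-10.5,0,0,-8.5,1.5,-2.5,25.5,-10.5,0,0,-10,1.5,-2.8,28.5,-10.5,0,0,-11.5,1.5,-3,31.5,-10.5,0,0,-12.5,1.5,-3.2,34,-10.5,0,0,-13.5,1.5,-3.4,35.6,-10.5,0,0,-13.5,1.5,-3.4,36.4,-10.5,0,0,-13.5,1.5,-3.4,36.4,-10.5,0,0,-13.5,1.5,-3.4,36.4,-10.5,0,0,-13.5], force=50)

```text
time_s: 7.0
ee_pos: [0.6192, 0.1524, 0.2333]
ee_rot: [[-0.974, 0.225, -0.001], [0.225, 0.974, -0.001], [0.001, -0.001, -1.0]]
ft_force: [-0.6, 0.7, -1.3]
width: 0.0238
```

```bash
python3 - <<'E'
from h import *
s=shoot('scene','scene5');t=shoot('top','top5');st=robot.state();print(st['ee_pos'],st['ee_rot'],st['ft_force'],st['width'])
cv2.imwrite('pics/c6.png',cv2.resize(s['frame'][170:345,210:430],(800,636),interpolation=cv2.INTER_CUBIC)[:600])
W=cloud(s)
m=(abs(W[...,0]-.61)<.075)&(abs(W[...,1]-.147)<.035)&(W[...,2]>.066)&(W[...,2]<.08)
print(m.sum(),cv2.fitLine(W[m][:,:2].astype(np.float32),cv2.DIST_HUBER,0,.001,.001).ravel(),W[m].mean(0))
# hook: lower legs
m=(abs(W[...,0]-.62)<.05)&(abs(W[...,1]-.153)<.05)&(W[...,2]>.1)&(W[...,2]<.22)
for lo in np.arange(.1,.22,.01):
    k=m&(W[...,2]>lo)&(W[...,2]<=lo+.01)
    if k.sum(): 
        q=(W[k][:,:2]-[.62,.1535]); a=np.radians(-13);X=q@[np.cos(a),np.sin(a)];Y=q@[-np.sin(a),np.cos(a)]
        print(round(lo,2),k.sum(),'x',X.min().round(3),X.max().round(3),'y',Y.min().round(3),Y.max().round(3))
E
```

```text
[0.61934806 0.15202666 0.23367819] [[-9.74176623e-01  2.25787002e-01 -3.68709846e-04]
 [ 2.25787145e-01  9.74176576e-01 -4.05284937e-04]
 [ 2.67680425e-04 -4.78069055e-04 -9.99999850e-01]] [-0.60443673  0.57955058 -1.35812814] 0.023747454845883267
227 [ 0.97434616 -0.22505458  0.6117987   0.15705647] [0.62406716 0.15382353 0.0708171 ]
0.11 1 x 0.008 0.008 y 0.03 0.03
0.12 119 x -0.014 0.015 y -0.032 0.033
0.13 183 x -0.013 0.015 y -0.024 0.031
0.14 103 x -0.012 0.016 y -0.024 0.03
0.15 105 x -0.012 0.014 y -0.029 0.03
0.16 105 x -0.012 0.013 y -0.028 0.029
0.17 86 x -0.011 0.014 y -0.027 0.03
0.18 89 x -0.012 0.014 y -0.026 0.03
0.19 93 x -0.012 0.014 y -0.026 0.032
0.2 163 x -0.012 0.014 y -0.026 0.031
0.21 53 x -0.009 0.021 y -0.024 0.027
```

View pics/c6.png

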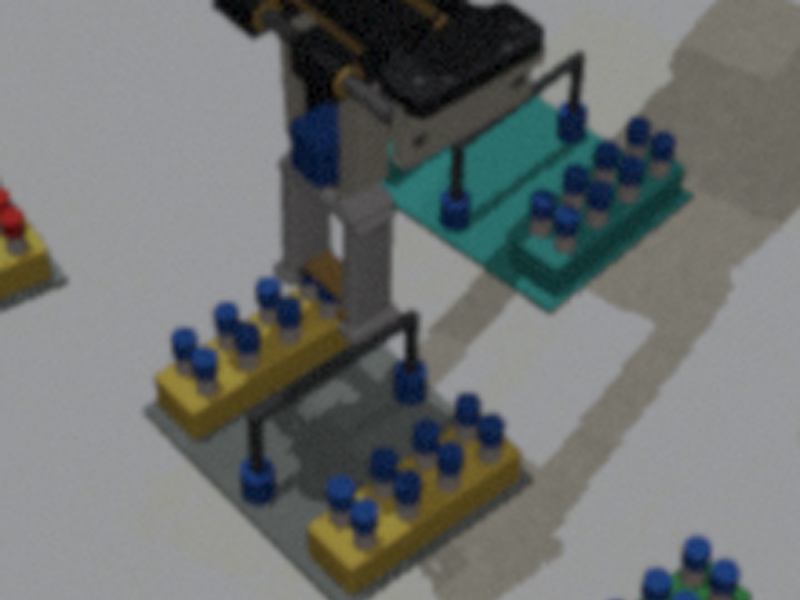

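The scene crop shows the mouth lined up with the blue carrier's bar, the legs straddling its line to within about 1 mm. Underside is at about 0.120 and must go to 0.006. I lower it in steps.

move_arm(plan=[1.5,0,0,1.5,0,0,0,1.5,0,0,3,0,0,0,1.5,0,0,4.5,0,0,0,1.5,0,0,5.2,0,0,0,1.5,0,0,5.6,0,0,0,1.5,0,0,6,0,0,0,1.5,0,0,6.4,0,0,0,1.5,0,0,6.8,0,0,0,1.5,0,0,7.2,0,0,0,1.5,0,0,7.6,0,0,0,1.5,0,0,8,0,0,0,1.5,0,0,8.4,0,0,0,1.5,0,0,8.8,0,0,0,1.5,0,0,9.2,0,0,0,1.5,0,0,9.2,0,0,0], force=50)

```text
time_s: 8.6
ee_pos: [0.6195, 0.1534, 0.1405]
ee_rot: [[-0.974, 0.225, -0.001], [0.225, 0.974, 0.001], [0.001, 0.001, -1.0]]
ft_force: [0.7, 4.6, -0.6]
width: 0.0239
```

```bash
python3 - <<'E'
from h import *
s=shoot('scene','scene6');st=robot.state();print(st['time_s'],st['ee_pos'],st['ft_force'],st['torque'],st['width'])
cv2.imwrite('pics/c7.png',cv2.resize(s['frame'][200:340,230:410],(772,600),interpolation=cv2.INTER_CUBIC)[:600])
E
```

```text
8.65 [0.61958157 0.15358296 0.14072368] [ 2.37895131  5.02843241 -1.56742387] [ 1.07628729 -0.46548211  0.00447961] 0.023854417111043663
```

View pics/c7.png

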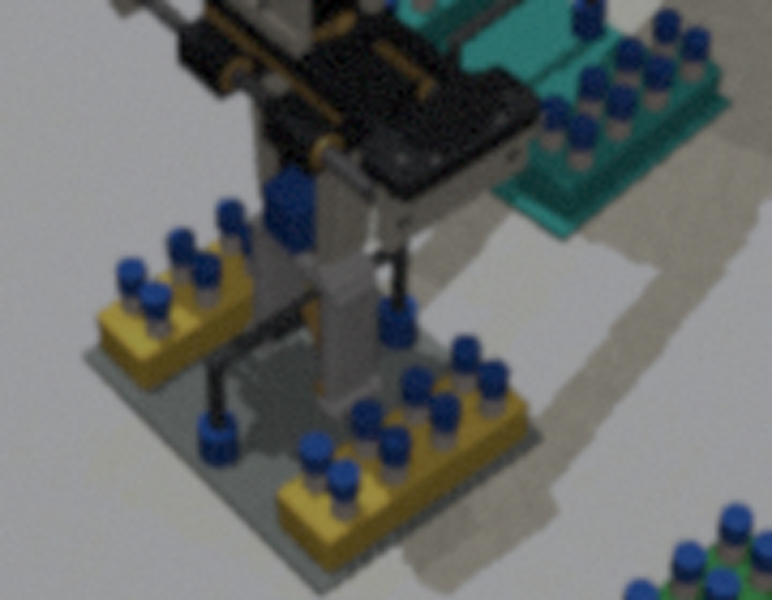

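In the crop at (320,300), the bar is well inside the mouth with the gate lifted, and side force is only about 5 N. I continue down until the feet touch.

move_arm(plan=[1.5,0,0,0.4,0,0,0,1.5,0,0,0.8,0,0,0,1.5,0,0,1.2,0,0,0,1.5,0,0,1.5,0,0,0,1.5,0,0,1.7,0,0,0,1.5,0,0,1.8,0,0,0,1.5,0,0,1.9,0,0,0,1.5,0,0,1.95,0,0,0,1.5,0,0,1.95,0,0,0], force=50)

```text
time_s: 9.55
ee_pos: [0.6198, 0.1529, 0.1222]
ee_rot: [[-0.974, 0.225, 0.0], [0.225, 0.974, -0.0], [-0.0, -0.0, -1.0]]
ft_force: [0.2, -0.6, -1.2]
width: 0.0236
```

```bash
python3 - <<'E'
from h import *
s=shoot('scene','scene7');st=robot.state();print(st['time_s'],st['ee_pos'],st['ft_force'],st['torque'],st['width'])
cv2.imwrite('pics/c8.png',cv2.resize(s['frame'][200:340,230:410],(772,600),interpolation=cv2.INTER_CUBIC)[:600])
E
```

```text
9.6 [0.61979774 0.1529124  0.12227161] [ 0.13255256 -0.2719273  -1.27070711] [-0.03607101 -0.00757821 -0.01426349] 0.023816862479407997
```

View pics/c8.png

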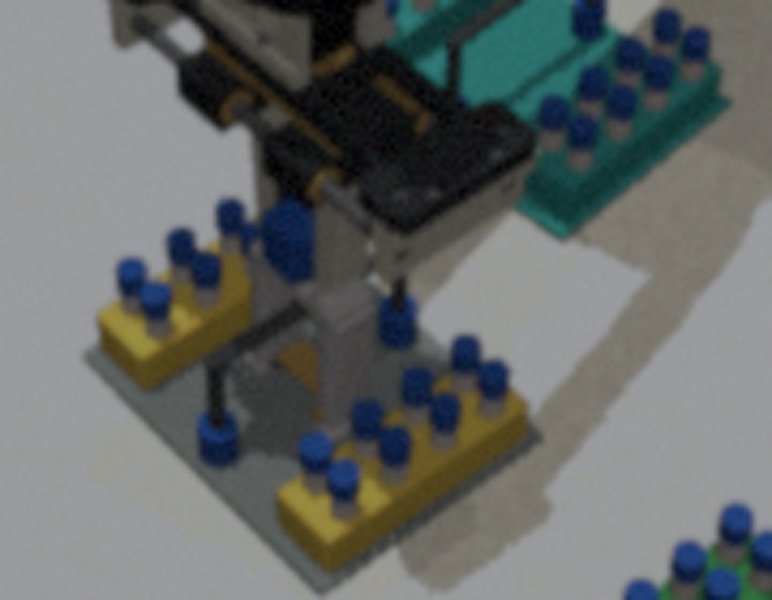

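The side force has gone, so the gate has apparently cleared the bar. The brass flap shows at (298,360) in the crop, below the bar. The last millimetres remain until the feet touch.

move_arm(plan=[1.5,0,0,0.06,0,0,0,1.5,0,0,0.12,0,0,0,1.5,0,0,0.17,0,0,0,1.5,0,0,0.2,0,0,0,1.5,0,0,0.2,0,0,0,1.5,0,0,0.2,0,0,0], force=50)

```text
time_s: 10.2
ee_pos: [0.6198, 0.1529, 0.1202]
ee_rot: [[-0.974, 0.225, 0.0], [0.225, 0.974, -0.0], [-0.0, -0.0, -1.0]]
ft_force: [1.0, 0.2, -2.0]
width: 0.0237
```

```bash
python3 - <<'E'
from h import *
s=shoot('scene','scene8');st=robot.state();print(st['time_s'],st['ee_pos'],st['ft_force'],st['torque'],st['width'])
cv2.imwrite('pics/c9.png',cv2.resize(s['frame'][250:320,265:355],(772,600),interpolation=cv2.INTER_CUBIC)[:600])
E
```

```text
10.25 [0.61973929 0.15289187 0.12015117] [-0.00355178  0.07323557 -2.71253208] [-0.00393591 -0.03410181  0.03859601] 0.024067238259347055
```

View pics/c9.png

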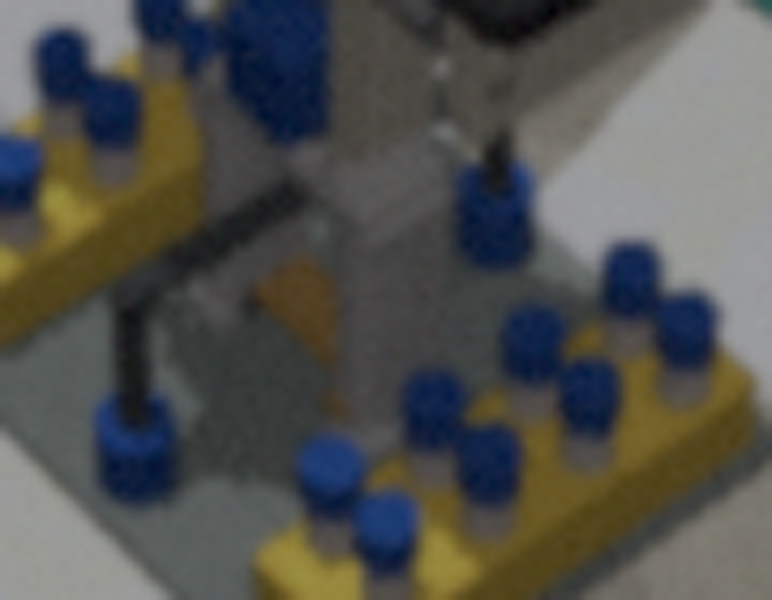

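The gate lies level under the bar at (300,300) in the crop. There is no upward reaction yet, so I feel for the plate.

move_arm(plan=[1.5,0,0,0.04,0,0,0,1.5,0,0,0.08,0,0,0,1.5,0,0,0.1,0,0,0,1.5,0,0,0.1,0,0,0], force=50)

```text
time_s: 10.65
ee_pos: [0.6198, 0.1529, 0.1195]
ee_rot: [[-0.974, 0.225, 0.0], [0.225, 0.974, -0.0], [-0.0, 0.0, -1.0]]
ft_force: [-0.7, -0.1, 0.7]
width: 0.024
```

move_arm(plan=[1.5,0,0,0.04,0,0,0,1.5,0,0,0.08,0,0,0,1.5,0,0,0.1,0,0,0,1.5,0,0,0.1,0,0,0], force=50)

```text
time_s: 11.05
ee_pos: [0.62, 0.1528, 0.1195]
ee_rot: [[-0.974, 0.225, 0.001], [0.225, 0.974, -0.0], [-0.001, 0.0, -1.0]]
ft_force: [-2.9, -0.6, 6.8]
width: 0.0239
```

Contact: the TCP stopped at 0.1195 with about 7 N upward, so the feet are on the plate. I ease off, release and back up.

move_arm(plan=[1.5,0,0,-0.05,0,0,0,1.5,0,0,-0.08,0,0,0,1.5,0,0,-0.08,0,0,0,2.6,0,0,-0.08,0,0,0,3,0,0,-0.08,0,0,0,4,0,0,-0.08,0,0,0,5,0,0,-0.08,0,0,0,6,0,0,-0.08,0,0,0,6,0,0,-0.08,0,0,0,6,0,0,-0.08,0,0,0], force=10)

```text
time_s: 12.05
ee_pos: [0.6197, 0.1529, 0.1189]
ee_rot: [[-0.974, 0.225, -0.0], [0.225, 0.974, 0.0], [0.0, -0.0, -1.0]]
ft_force: [-0.3, -0.4, -0.3]
width: 0.0594
```

```bash
python3 - <<'E'
from h import *
s=shoot('scene','scene9');st=robot.state();print(st['time_s'],st['ee_pos'],st['ft_force'],st['torque'],st['width'])
cv2.imwrite('pics/c10.png',cv2.resize(s['frame'][200:340,230:410],(772,600),interpolation=cv2.INTER_CUBIC)[:600])
E
```

```text
12.1 [0.61973606 0.15289896 0.11894355] [ 0.36907445 -0.30765915 -0.90367836] [-0.03723972 -0.06090171 -0.03424431] 0.059599193515129684
```

View pics/c10.png

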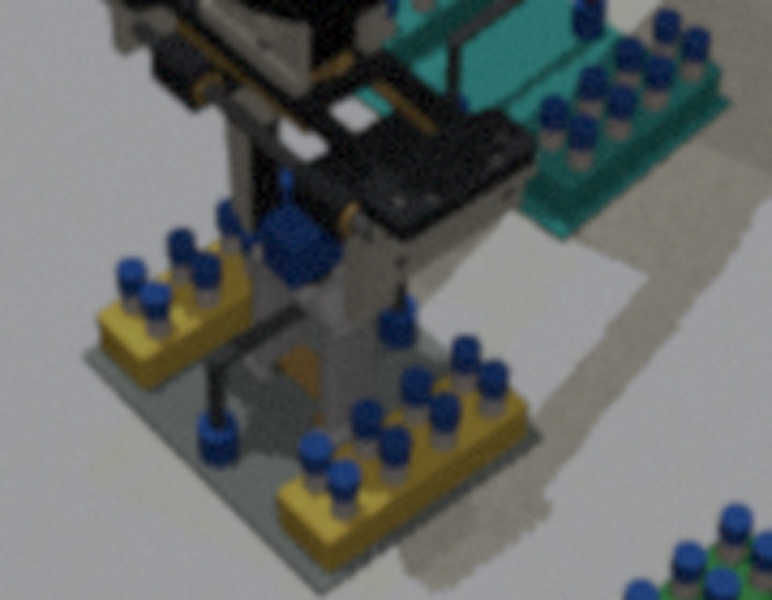

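The fingers are clear of the grip (the jaws stand either side of it at (295,245) in the crop) and the hook stands upright. I retreat upward.

move_arm(plan=[6,0,0,-0.5,0,0,0,6,0,0,-1.5,0,0,0,6,0,0,-3,0,0,0,6,0,0,-5,0,0,0,6,0,0,-7.5,0,0,0,6,0,0,-10,0,0,0,6,0,0,-12,0,0,0,6,0,-4,-12,0,0,0,6,0,-8,-12,0,0,0,6,0,-12,-12,0,0,0,6,0,-16,-12,0,0,0,6,0,-18,-12,0,0,0,6,0,-18,-12,0,0,0,6,0,-18,-12,0,0,0])

```text
time_s: 13.5
ee_pos: [0.5795, -0.0225, 0.2398]
ee_rot: [[-0.974, 0.226, 0.001], [0.226, 0.974, 0.0], [-0.001, 0.001, -1.0]]
ft_force: [-0.3, 1.2, 0.1]
width: 0.0603
```

```bash
python3 - <<'E'
from h import *
s=shoot('scene','scene10');t=shoot('top','top10');st=robot.state();print(st['time_s'],st['ee_pos'],st['ft_force'])
a=cv2.resize(s['frame'][240:330,260:350],(400,400),interpolation=cv2.INTER_CUBIC);b=cv2.resize(t['frame'][140:235,255:350],(400,400),interpolation=cv2.INTER_CUBIC)
cv2.imwrite('pics/c11.png',np.hstack([a,b]))
W=cloud(s); m=(abs(W[...,0]-.62)<.05)&(abs(W[...,1]-.153)<.04)&(W[...,2]>.02)
hs=cv2.cvtColor(s['frame'],cv2.COLOR_BGR2HSV); a=np.radians(-13)
q=(W-[.62,.1535,0]);X=q[...,0]*np.cos(a)+q[...,1]*np.sin(a);Y=-q[...,0]*np.sin(a)+q[...,1]*np.cos(a)
for lo,hi in((.02,.04),(.04,.06),(.06,.085),(.085,.096),(.098,.11),(.11,.122),(.122,.14)):
    k=m&(abs(X)<.03)&(abs(Y)<.036)&(W[...,2]>lo)&(W[...,2]<hi)
    if k.sum(): print(lo,k.sum(),'x',X[k].min().round(3),X[k].max().round(3),'y',Y[k].min().round(3),Y[k].max().round(3),'zmed',np.median(W[...,2][k]).round(4))
br=m&(hs[...,0]>8)&(hs[...,0]<25)&(hs[...,1]>110)&(abs(Y)<.03)&(abs(X)<.04)
print('brass',br.sum(),[ (Y[k2].round(3),W[k2][2].round(3)) for k2 in map(tuple,np.argwhere(br)[::4])])
m0=(abs(X)<.045)&(abs(Y)<.03)&(hs[...,0]>8)&(hs[...,0]<25)&(hs[...,1]>110)&(W[...,2]<.06)
for k2 in np.argwhere(m0)[::3]: k2=tuple(k2);print(k2,X[k2].round(3),Y[k2].round(3),W[k2][2].round(3))
E
```

```text
13.6 [ 0.57955144 -0.02145735  0.23942438] [-0.42293589 -0.15467341 -0.18027498]
0.02 206 x -0.013 0.016 y -0.023 0.031 zmed 0.0261
0.04 118 x -0.012 0.014 y -0.023 0.031 zmed 0.0516
0.06 233 x -0.029 0.029 y -0.027 0.033 zmed 0.0716
0.085 180 x -0.014 0.014 y -0.025 0.034 zmed 0.0903
0.098 72 x -0.02 0.021 y -0.009 0.015 zmed 0.1056
0.11 108 x -0.02 0.022 y -0.008 0.016 zmed 0.116
0.122 250 x -0.02 0.021 y -0.01 0.014 zmed 0.1277
brass 55 [(np.float64(-0.014), np.float64(0.022)), (np.float64(-0.01), np.float64(0.024)), (np.float64(-0.009), np.float64(0.022)), (np.float64(-0.011), np.float64(0.025)), (np.float64(-0.006), np.float64(0.025)), (np.float64(-0.004), np.float64(0.021)), (np.float64(-0.005), np.float64(0.026)), (np.float64(-0.008), np.float64(0.02)), (np.float64(-0.001), np.float64(0.023)), (np.float64(-0.003), np.float64(0.021)), (np.float64(-0.0), np.float64(0.023)), (np.float64(0.005), np.float64(0.024)), (np.float64(0.005), np.float64(0.02)), (np.float64(0.008), np.float64(0.021))]
(np.int64(281), np.int64(299)) -0.005 -0.014 0.022
(np.int64(282), np.int64(299)) -0.003 
[... 207 characters left out ...]
0.021
(np.int64(284), np.int64(299)) 0.002 -0.006 0.025
(np.int64(284), np.int64(302)) -0.004 -0.005 0.022
(np.int64(285), np.int64(296)) 0.007 -0.009 0.023
(np.int64(285), np.int64(299)) 0.003 -0.004 0.025
(np.int64(285), np.int64(302)) -0.004 -0.004 0.019
(np.int64(286), np.int64(298)) 0.005 -0.006 0.022
(np.int64(286), np.int64(301)) 0.001 -0.001 0.023
(np.int64(287), np.int64(298)) 0.006 -0.004 0.022
(np.int64(287), np.int64(301)) 0.003 0.001 0.023
(np.int64(288), np.int64(299)) 0.007 -0.0 0.023
(np.int64(288), np.int64(302)) 0.003 0.005 0.024
(np.int64(289), np.int64(301)) 0.005 0.003 0.021
(np.int64(290), np.int64(301)) 0.006 0.005 0.021
(np.int64(291), np.int64(302)) 0.006 0.008 0.021
```

View pics/c11.png

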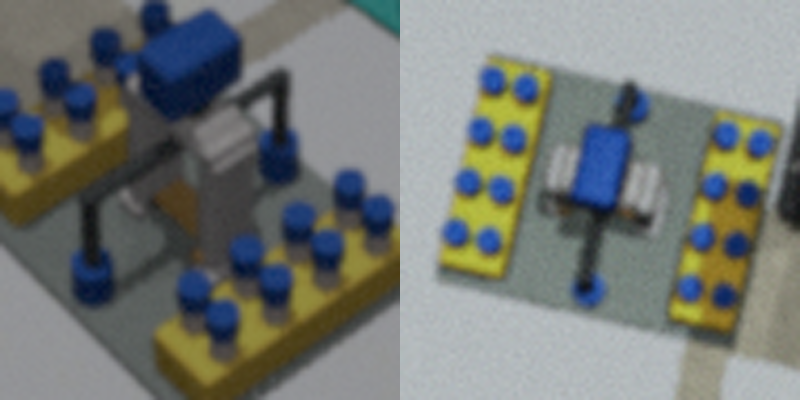

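The gate is level at z about 0.022 from one side of the mouth to the other, below the bar. The grip top is at 0.128 (plate 6 mm + hook 122 mm), and the hook is upright and centred. I hand it in.

```bash
python3 -c "
from workcell import robot
print(robot.close_job())"
```

```text
the job is handed in; nothing more can be done
None
```

I gripped the snap hook by its blue grip and carried it to the grey carrier with yellow blocks and blue caps. I pressed it over that carrier's bar until the feet met the plate, with about 7 N of contact. Then I released it and moved the arm clear, and the job was handed in shortly after 13.6 s.

Last checks, from the depth images after release:
- **Height:** the grip top was at 0.128 m, which is plate plus hook height, so the feet are on the plate.
- **Gate:** the brass gate was level at about 0.022 m, shut below the bar. The bar's top measured about 0.072 to 0.076 m.
- **Position:** the bar was within a few millimetres of the middle of the mouth, in both directions, and the hook stood upright.
- **Robot:** nothing was touching it.

The joint angle of the gate could not be read directly. That the bar opened it past 0.35 rad is inferred from one mid-press picture showing the gate lifted, a side force of about 5 N that then vanished, and the gate sitting shut under the bar. No check failed. The two cameras differed by about 2 mm, within calibration.

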